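# Prise the lid of the adhesive tin

### The job

Break the seal of the yellow-lidded adhesive tin with the red-handled tin opener: hook the opener's upturned tip under the lid's lip and lean slowly and steadily on the handle until that side of the lid springs up and stays up. Do not jerk or force it, which bends the lip, work on the lid with the opener only and not with the gripper, keep the tin standing where it is, and leave the nippers, glass scorer and jar alone. Then lay the opener back down flat on the round plywood board, with the lid left sitting loose on the tin.

Things in the scene. Friction and masses are not known exactly. Their poses are not given: they have to be found in the camera images.
- tin: Full press-lid tin of tile adhesive, about 2.2 kg, standing loose on the bench; round, white with a blue label, body radius 60 mm. Origin: centre of its underside, z up. A narrower neck, radius 42 mm, rises from its flat shoulder up to 116 mm above the foot. Pushed sideways with over about 8 N the tin slides.
- tin_slot (a point): Point on the tin's axis at mid height of the pry slot (101 mm above the foot). The tin's flat shoulder, 3 mm below this point, reaches out to radius 64 mm; its edge is the opener's fulcrum. The lid's lip ends 3 mm above this point. So a slot 6 mm high, alike all round, runs in 22 mm from the shoulder's edge to the neck. Any side will do.
- lid_top (a point): Centre of the top of the yellow lid (radius 50 mm, a loose part pressed on; z up), 120 mm above the tin's foot while seated. Its lip hangs round the neck: inner radius 44, outer 50 mm, lower edge 16 mm below this point. Prised up 7 mm on one side (0.075 rad) it lets go there and stays up; less, or held up for under two seconds, and it may drop shut again.
- lid: The same lid; origin 17 mm below its top. Sticky spring beads in the neck hold it: with about 4 N down on the middle of the opener's handle it creeps up in some 4 s, with 5 to 6 N in about 2 s, then lets go and the handle gives suddenly. Over about 9 N there (35 N at the lip), or pressing down faster than about 10 mm/s, bends the lip.
- opener_mid (a point): Centre of the opener's red handle (86 long, 18 wide, 22 mm high), the place to grip, 11 mm above what it lies on. Site axes: x along the opener to its tip, z up when it lies flat. A flat steel blade 14 mm wide leaves the handle's front end at mid height; its last 28 mm (3 mm thick) are turned up 15 degrees. Whole opener 139 mm, 90 g.
- opener_tip (a point): Middle of the end edge of the blade: 95.6 mm ahead of the handle's centre and 7.1 mm above it, in the opener's axes. With the handle raised 15 degrees the tip part is level and goes straight in up to the neck; kept there and pressed down, the handle turns about the shoulder's edge, to 10 to 15 degrees below level when the lid is up.
- opener: The same opener; origin on its underside, 27 mm ahead of the handle's centre towards the tip.
- board: Round plywood board, 240 mm across, 18 mm thick, fixed to the bench. Origin: centre of its underside. The opener, scorer and nippers lie on it at the start; the opener's half of it, towards the board's -x side, is free for laying it back.
- nippers: Red-handled tile nippers lying on the board, about 170 by 66 mm, 17 mm high. Origin: underside, near the joint.
- scorer: Green pen-shaped glass scorer lying on the board, about 120 mm long, 13 mm thick. Origin: underside of its middle.
- jar: Open clear jar of tesserae on the bench, 72 mm across, 75 mm high. Origin: centre of its underside.
Mind the look-alikes: they are no part of the job. Several things look just like the tin: the one meant starts farthest to the robot's left. Of the things shaped like the opener, the red one is meant.

How it is judged:
On the way, in this order (a step that is already met when the one before it is completed fails the run):
1. the opener is picked up (height (world z) of opener_mid above 0.07 m), for 0.2 s.
2. the lid has come up on one side with the opener's tip bearing under its lip ((angle between the z axis of lid_top and the z axis of tin, either way round above 0.03 rad or z of lid_top in the frame of tin above 0.123 m) and contact force between opener and lid above 0.3 N), for 0.1 s.
At the end, for the whole second after the job is handed in: Lid up on one side (tilted over 0.03 rad, or its centre over 3 mm up), still loose on the tin (within 15 mm of its axis); tin upright, within 30 mm of its start; opener flat and still on the board, handle centre inside its edge, released ((angle between the z axis of lid_top and the z axis of tin, either way round above 0.03 rad or z of lid_top in the frame of tin above 0.123 m) and horizontal distance between lid_top and tin below 0.015 m and z of lid_top in the frame of tin below 0.14 m and angle between lid_top's own z axis and vertical below 0.25 rad and angle between tin's own z axis and vertical below 0.03 rad and distance of tin from where it was at the start of the episode below 0.03 m and horizontal distance between opener_mid and board below 0.12 m and height (world z) of opener_mid between 0.024 and 0.036 m and angle between opener_mid's own z axis and vertical below 0.12 rad and linear speed of each of opener, lid below 0.02 m/s); the robot touches nothing.
It fails at once if the lid's lip is bent: over 35 N between opener and lid (contact force between opener and lid above 35 N).
It fails at once if the gripper works on the lid itself (over 2 N) (contact force between any of the fingers, the arm and lid above 2 N).
It fails at once if the tin is tipped (over 0.12 rad) or dragged over 30 mm (angle between tin's own z axis and vertical above 0.12 rad or distance of tin from where it was at the start of the episode above 0.03 m).
It fails at once if nippers, scorer or jar shifted over 25 mm (distance of any of nippers, scorer, jar from where it was at the start of the episode above 0.025 m or angle between jar's own z axis and vertical above 0.4 rad).
It also fails if it takes over 72 s, if anything falls off the work surface, if the arm or the gripper's body presses on something with over 40 N, if the wrist force passes 120 N, or if a joint passes its speed limit or range.

### The arm

A 7-joint arm with a two-finger parallel gripper is mounted at the origin on the work surface. World frame = base frame: x ahead of the robot, y to its left, z up, the work surface at z = 0. Lengths are in m, angles in rad, forces in N, time in s.
With the tool pointing down it reaches from about 0.4 to 0.875 m from the base axis. Payload 19.3 kg.
Tool frame: the origin (TCP) lies at the very end of the fingers, on their centre line; the grasp point (between the pads) lies 19 mm behind it; z points along the fingers, y is the direction in which the jaws open and shut (so a half turn about z gives the same grasp; the last joint's range is limited). The gripper opens to 85 mm and grips with 20 to 120 N. Pads are 22 mm wide; open, the fingers measure 114 mm over their backs; the gripper's body (76 mm by 85 mm) begins 54 mm behind the grasp point. The pads swing forward as they close: fully open they stand 13 mm farther back than shut.
Start: joints at [1.184, 0.521, -0.036, 1.599, 0.021, 1.021, -0.113], TCP at [0.195, -0.594, 0.231] pointing down, gripper open.
Joint ranges: [-2.91, 2.91], [-0.3, 2.13], [-1.5, 1.42], [0.17, 2.43], [-1.26, 4.41], [0.16, 1.93], [-2.52, 2.52]. Speed limits (rad/s): [1.89, 1.89, 2.39, 2.39, 3.01, 3.01, 3.01].

### API

Orientations are given as [roll, pitch, yaw] about the fixed x, y, z axes, in that order (R = Rz(yaw) Ry(pitch) Rx(roll)).
In Python, from workcell import bot, grab_frame, calibration, workorder gives the robot as it stands.
- The arm moves only by the tool move_arm, never from a script. Its arguments are lists of equal length, an entry for each row: "jaw": the closure in counts, from 0 (fully open) to 255 (shut); "dp": the shift along the tool's x, y, z in units of 800 mm (1.0 is 800 mm), a list of three; "rotation": the turn, a rotation vector about the tool's x, y, z in units of pi rad (1.0 is pi rad), a list of three. In form: {"jaw": [jaw, ...], "dp": [[dx, dy, dz], ...], "rotation": [[rx, ry, rz], ...]}. A call has 1 to 10 rows; each row shifts and turns the commanded pose from where the row before left it, along the tool's axes as they then stand; what a row does not reach is not made up. A row lasts 1/8 s, in which the tool goes at most 62.5 mm and 10.7 degrees, less where a joint would pass 70% of its speed; a pose out of reach is approached as far as the arm can. A call with a number of a shift or a turn outside -1 to 1 is refused whole. A call with a gripper value outside its range is refused whole. The fingers move at their own pace and stop on an object; "squeeze" is the grip in N (left out, the last holds). Time passes only in rows, so rows that do not move let the fingers close. It gives the time, the measured TCP pose, the force and the opening at its end, in the units of the state.
- bot.observe(): the state, without advancing time (a new reading comes with each control period).
- grab_frame(name): name is "side" or "top"; returns the picture (420x560x3 uint8, blue, green, red); there is no depth.
- calibration(name): a dict with "camera_matrix" (3x3 intrinsics, pixels), "dist" ([k1, k2, p1, p2, k3] as OpenCV has them; the pictures are not rectified), "T" (4x4, takes a point from camera to world coordinates). Camera axes: x right, y down, z forward; pixel columns grow to the right and rows downward; lengths in m; the calibration is good to about 2 mm. A picture is of the moment at which its call begins. calibration takes no time and is no camera call.
- workorder.job_done(): hands the job in, once; it reports no verdict.
The state is a dict: "clock": time; "qpos": joint angles; "qd": joint speeds; "joint_efforts": joint torques, N m; "position": TCP position; "tool_rot": TCP orientation; "force": force on the tool from outside, world axes, zero at the start; "moment": the same for the moment, N m; "grip_width": finger opening in m.
Only numpy, scipy, OpenCV 4.12 (cv2) and the standard library are available. Lean on these libraries where they do the work, as an engineer would, in place of code of your own. Each camera call takes 0.05 s, during which the arm holds its last target. There are 200 camera calls.

## Working session

There is one attempt and no reset: what is moved stays moved. The work goes in short steps, Python scripts to look and compute and a tool call to move; the robot and the scene stay as the last step left them, time stands still between calls to the robot, and variables do not carry over. Pictures are saved under pics/ and viewed, about 8 in all and at most 12, crops included, and the job is handed in when it is done.

Besides the shell and the picture viewer there is one more tool, called after "Request:" as a command line: name --argument value ..., lists and objects as JSON in quotes. move_arm: Moves the arm, as the interface text tells. Shifts and turns lie within -1 to 1; 1 stands for 800 mm of shift or pi rad of turn. Its arguments: {"type":"object","properties":{"jaw":{"type":"array","items":{"type":"number"}},"dp":{"type":"array","items":{"type":"array","items":{"type":"number","minimum":-1,"maximum":1}}},"rotation":{"type":"array","items":{"type":"array","items":{"type":"number","minimum":-1,"maximum":1}}},"squeeze":{"type":"number"}},"required":["jaw","dp","rotation"]}

```bash
ls; mkdir -p pics; python3 - <<'E'
from workcell import bot, grab_frame, calibration
import cv2, numpy as np
np.set_printoptions(precision=4,suppress=True)
print(bot.observe())
for n in("top","side"):
    cv2.imwrite(f"pics/{n}0.png",grab_frame(n)); c=calibration(n); print(n,c)
E
```

```text
pics
{'clock': 0.0, 'qpos': array([ 1.1838,  0.522 , -0.0363,  1.6   ,  0.0212,  1.0211, -0.1128]), 'qd': array([-0.0021,  0.0013, -0.0014,  0.0003, -0.0013, -0.0014,  0.0002]), 'joint_efforts': array([  0.0004, -92.7098,   1.9806, -36.9928,   0.018 ,   0.0082,
         0.0001]), 'position': array([ 0.1946, -0.5936,  0.2307]), 'tool_rot': array([-3.1405,  0.0001,  0.3168]), 'force': array([-0.4748,  0.5227, -0.2743]), 'moment': array([-0.0855, -0.0232,  0.0037]), 'grip_width': 0.08545243339983216}
top {'camera_matrix': array([[544.6212,   0.    , 275.6915],
       [  0.    , 544.6212, 212.0621],
       [  0.    ,   0.    ,   1.    ]]), 'dist': array([-0.0217,  0.    ,  0.    ,  0.    ,  0.    ]), 'T': array([[-0.0066, -0.9817,  0.1905,  0.2754],
       [-1.    ,  0.0053, -0.0072, -0.0553],
       [ 0.0061, -0.1906, -0.9817,  1.41  ],
       [ 0.    ,  0.    ,  0.    ,  1.    ]])}
side {'camera_matrix': array([[387.5268,   0.    , 276.7477],
       [  0.    , 387.5268, 206.53  ],
       [  0.    ,   0.    ,   1.    ]]), 'dist': array([-0.0584,  0.    ,  0.    ,  0.    ,  0.    ]), 'T': array([[ 0.9709, -0.1705,  0.1685,  0.348 ],
       [-0.2394, -0.6577,  0.7142, -0.7891],
       [-0.011 , -0.7337, -0.6793,  0.7772],
       [ 0.    ,  0.    ,  0.    ,  1.    ]])}
```

View pics/top0.png

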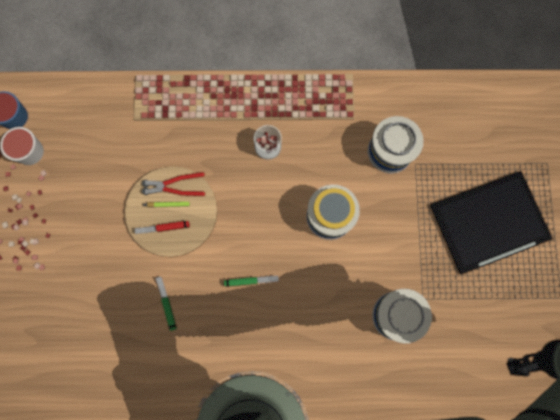

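View pics/side0.png

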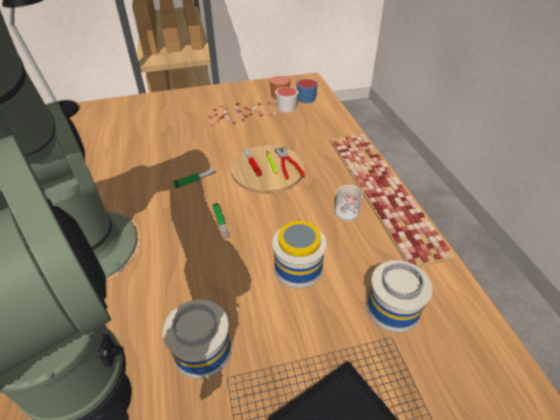

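Top view: three tins are at (333,211), (397,140) and (403,316). The yellow-lidded one at (333,211) is leftmost, so it is the target. Opener-shaped things are red at (160,227) and green at (250,281) and (166,303). The red nippers are at (175,185) and the yellow-green scorer at (165,204). I choose the red opener at (160,227), with its blade tip to the left. Measuring next, with a close crop to check.

```bash
cat > h.py <<'E'
import cv2, numpy as np
from workcell import bot, grab_frame, calibration
np.set_printoptions(precision=4,suppress=True)
def ray(n,uv):
    c=calibration(n); p=cv2.undistortPoints(np.array([[uv]],float),c["camera_matrix"],np.array(c["dist"]))[0,0]
    T=np.array(c["T"]); return T[:3,3],T[:3,:3]@np.array([*p,1.])
def plane(n,uv,z):
    o,d=ray(n,uv); return o+d*(z-o[2])/d[2]
def tri(uvt,uvs):
    A=[];b=[]
    for n,uv in(("top",uvt),("side",uvs)):
        o,d=ray(n,uv); d=d/np.linalg.norm(d); P=np.eye(3)-np.outer(d,d); A.append(P); b.append(P@o)
    return np.linalg.lstsq(np.vstack(A),np.hstack(b),rcond=None)[0]
def proj(n,X):
    c=calibration(n); T=np.linalg.inv(np.array(c["T"]))
    return cv2.projectPoints(np.array(X,float).reshape(-1,3),cv2.Rodrigues(T[:3,:3])[0],T[:3,3],c["camera_matrix"],np.array(c["dist"]))[0][:,0]
def blobs(im,lo,hi,amin=20):
    h=cv2.cvtColor(im,cv2.COLOR_BGR2HSV); h[...,0]=(h[...,0].astype(int)+20)%180
    m=cv2.inRange(h,lo,hi); cs=cv2.findContours(m,cv2.RETR_EXTERNAL,cv2.CHAIN_APPROX_NONE)[0]
    return m,[c for c in cs if cv2.contourArea(c)>amin]
E
cat > m.py <<'E'
from h import *
for n in("top","side"):
    im=cv2.imread(f"pics/{n}0.png")
    for nm,lo,hi in(("red",(10,150,90),(28,255,255)),("yel",(36,120,120),(50,255,255)),("yg",(50,100,100),(75,255,255))):
        m,cs=blobs(im,lo,hi)
        for c in cs:
            (x,y),(w,h),a=cv2.minAreaRect(c); print(n,nm,cv2.contourArea(c),(round(x,1),round(y,1)),(round(w,1),round(h,1)),round(a,1))
im=cv2.imread("pics/top0.png"); a=cv2.resize(im[155:265,115:225],None,fx=5,fy=5,interpolation=cv2.INTER_CUBIC)
cv2.imwrite("pics/c1.png",a)
E
python3 m.py
```

```text
top red 155.5 (169.6, 226.0) (6.8, 27.6) 82.2
top red 128.5 (183.9, 192.0) (40.4, 5.2) 7.6
top red 133.5 (183.8, 177.5) (5.7, 41.0) 76.3
top yel 1202.5 (333.5, 208.0) (38.0, 39.0) 90.0
top yg 134.0 (171.5, 203.8) (4.9, 35.1) 87.8
side red 22.0 (396.4, 237.6) (9.7, 3.3) 56.3
side red 90.0 (414.1, 238.7) (24.4, 9.4) 59.0
side red 26.5 (395.2, 224.6) (14.0, 3.8) 52.1
side red 102.0 (412.2, 212.0) (21.3, 14.4) 52.4
side red 53.0 (381.2, 208.8) (17.8, 8.3) 56.3
side red 25.0 (392.0, 200.7) (11.2, 7.1) 84.3
side red 66.0 (381.0, 180.5) (9.0, 14.0) 90.0
side red 96.5 (254.9, 166.3) (20.2, 6.0) 59.0
side red 141.5 (292.1, 166.3) (22.1, 21.9) 82.4
side red 56.0 (306.5, 82.5) (5.0, 15.0) 90.0
side yel 28.0 (215.2, 357.9) (3.2, 22.0) 53.1
side yel 63.0 (395.2, 312.7) (46.3, 10.8) 13.7
side yel 58.0 (297.8, 269.1) (42.0, 10.1) 2.7
side yel 1233.0 (299.0, 237.5) (37.0, 42.0) 90.0
side yel 100.5 (263.5, 187.1) (60.3, 13.2) 4.8
side yel 109.0 (271.7, 162.5) (23.8, 6.1) 66.4
side yel 31.5 (152.4, 50.7) (8.2, 8.4) 78.7
side yel 229.0 (171.5, 40.1) (25.5, 15.5) 78.7
side yel 249.0 (195.0, 37.0) (25.4, 12.6) 82.4
side yg 54.0 (272.1, 163.4) (18.8, 3.8) 66.8
```

View pics/c1.png

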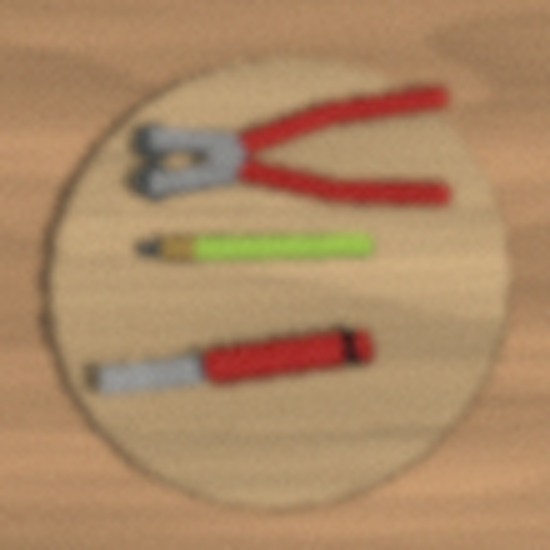

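```bash
python3 - <<'E'
from h import *
c=plane("top",(172.5,225.8),.029); t=plane("top",(132.2,230.2),.036)
e1=plane("top",(155.6,228),.029); e2=plane("top",(189.4,223.8),.029)
print("handle",c,"tip",t,np.linalg.norm((t-c)[:2]),"yaw",np.degrees(np.arctan2(*(t-c)[1::-1])),"ends",e1,e2,np.linalg.norm(e1-e2),np.degrees(np.arctan2(*(e1-e2)[1::-1])))
print("side handle", plane("side",(254.9,166.3),.029))
print("lid top/side/tri",plane("top",(333.5,208),.112),plane("side",(299,237.5),.112),tri((333.5,208),(299,237.5)))
for n,uv in(("top",(397,137)),("top",(404,312))): print("tin",plane(n,uv,.11))
print("jar",plane("top",(267,142),.04))
# board circle
print("board",plane("top",(170.5,210.5),.018), "scorer",plane("top",(166,204),.025))
im=cv2.imread("pics/side0.png")[210:300,250:350]; im2=cv2.imread("pics/top0.png")[170:250,290:380]
cv2.imwrite("pics/c2.png",np.hstack([cv2.resize(im,(400,360),interpolation=cv2.INTER_CUBIC),cv2.resize(im2,(400,360),interpolation=cv2.INTER_CUBIC)]))
E
```

```text
handle [0.5089 0.1999 0.029 ] tip [0.4969 0.3012 0.036 ] 0.10205188074477972 yaw 96.7672617369748 ends [0.5034 0.2432 0.029 ] [0.5139 0.1566 0.029 ] 0.08719415647441531 96.89976487355963
side handle [0.5112 0.1995 0.029 ]
lid top/side/tri [ 0.5366 -0.2056  0.112 ] [ 0.5377 -0.2057  0.112 ] [ 0.5372 -0.2057  0.112 ]
tin [ 0.7177 -0.3701  0.11  ]
tin [ 0.2863 -0.3656  0.11  ]
jar [ 0.729  -0.0438  0.04  ]
board [0.5512 0.2083 0.018 ] scorer [0.5671 0.2192 0.025 ]
```

View pics/c2.png

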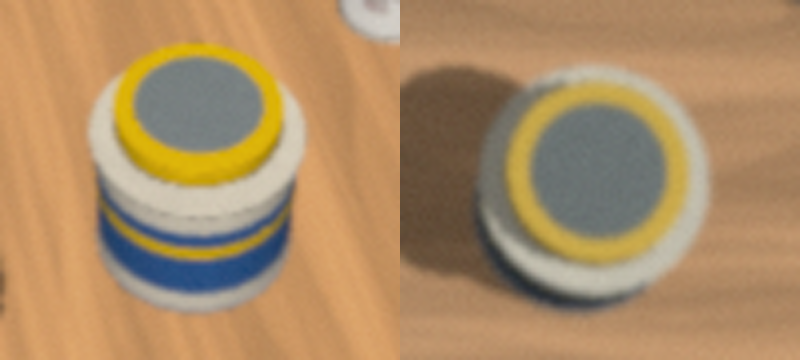

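The crop confirms the red opener with its blade pointing left. The other crop shows the yellow-lidded tin standing, seen by both cameras. Tin centre is ≈(0.537,-0.206), handle centre ≈(0.510,0.200), opener yaw ≈96.8°.

Request:
move_arm --jaw '[110,110,110,110,110,110,110,110,110,110]' --dp '[[0.0556,-0.027,0],[0.0556,-0.027,0],[0.0556,-0.027,0],[0.0556,-0.027,0],[0.0556,-0.027,0],[0.0556,-0.027,0],[0.0556,-0.027,0],[0.0556,-0.027,0],[0.0556,-0.027,0],[0.0556,-0.027,0]]' --rotation '[[0,0,0],[0,0,0],[0,0,0],[0,0,0],[0,0,0],[0,0,0],[0,0,0],[0,0,0],[0,0,0],[0,0,0]]' --squeeze 60

```text
clock: 1.35
position: [0.5509, -0.2488, 0.2311]
tool_rot: [-3.141, 0.0, 0.317]
force: [1.2, -0.5, 0.2]
grip_width: 0.0488
```

Request:
move_arm --jaw '[110,110,110,110,110,110,110,110,110]' --dp '[[0,0,0],[0,0,0],[0,0,0],[0,0,0],[0,0,0],[0,0,0],[0,0,0],[0,0,0],[0,0,0]]' --rotation '[[0,0,-0.0485],[0,0,-0.0485],[0,0,-0.0485],[0,0,-0.0485],[0,0,-0.0485],[0,0,-0.0485],[0,0,-0.0485],[0,0,-0.0485],[0,0,-0.0485]]'

```text
clock: 2.48
position: [0.5499, -0.2501, 0.231]
tool_rot: [-3.141, -0.0, 1.693]
force: [-0.5, 0.8, -0.6]
grip_width: 0.0488
```

Request:
move_arm --jaw '[110,110,110,110,110,110,110,110,110,110]' --dp '[[0.0565,0.0017,0],[0.0565,0.0017,0],[0.0565,0.0017,0],[0.0565,0.0017,0],[0.0565,0.0017,0.02],[0.0565,0.0017,0.02],[0.0565,0.0017,0.03],[0.0565,0.0017,0.03],[0.0565,0.0017,0.03],[0.0565,0.0017,0.02]]' --rotation '[[0,0,0],[0,0,0],[0,0,0],[0,0,0],[0,0,0],[0,0,0],[0,0,0],[0,0,0],[0,0,0],[0,0,0]]'

```text
clock: 3.72
position: [0.51, 0.2015, 0.11]
tool_rot: [-3.14, 0.0, 1.688]
force: [1.4, -0.5, -0.2]
grip_width: 0.049
```

```bash
cat > s.py <<'E'
from h import *
from scipy.spatial.transform import Rotation as Ro
s=bot.observe(); R=Ro.from_euler("xyz",s["tool_rot"])
print(round(s["clock"],2),s["position"],"rpy deg",np.degrees(s["tool_rot"]),"F",s["force"],"M",s["moment"],"w",round(s["grip_width"],4))
def need(x,y,z,yaw,pitch=0):
    "tool z down, tool x towards yaw, tip pitched down by pitch deg"
    G=Ro.from_euler("z",yaw,degrees=True)*Ro.from_euler("y",pitch,degrees=True)*Ro.from_euler("x",180,degrees=True)
    d=R.inv().apply(np.array([x,y,z])-s["position"]); r=(R.inv()*G).as_rotvec()
    print("shift mm",d*1000,"units",d/.8,"turn deg",np.degrees(r),"units",r/np.pi)
E
python3 -c "
from s import *
print(s['qpos']); need(.510,.1997,.060,96.8); need(.510,.1997,.0205,96.8)"
```

```text
3.73 [0.51   0.2015 0.11  ] rpy deg [-179.9304    0.0229   96.7119] F [ 1.3818 -0.4552 -0.1826] M [-0.0166 -0.0625  0.0419] w 0.049
[-0.136   0.6039 -0.482   1.8859  0.3969  0.7486 -0.7238]
shift mm [-1.7838 -0.1821 50.0172] units [-0.0022 -0.0002  0.0625] turn deg [-0.0696  0.0228 -0.0881] units [-0.0004  0.0001 -0.0005]
shift mm [-1.768  -0.1341 89.5171] units [-0.0022 -0.0002  0.1119] turn deg [-0.0696  0.0228 -0.0881] units [-0.0004  0.0001 -0.0005]
```

Request:
move_arm --jaw '[110,110,110,110,110,110,110]' --dp '[[-0.0022,0,0.03],[0,0,0.03],[0,0,0.02],[0,0,0.015],[0,0,0.01],[0,0,0.0065],[0,0,0]]' --rotation '[[0,0,0],[0,0,0],[0,0,0],[0,0,0],[0,0,0],[0,0,0],[0,0,0]]'

```text
clock: 4.6
position: [0.5109, 0.1986, 0.0221]
tool_rot: [-3.142, 0.0, 1.688]
force: [0.2, 0.1, -0.1]
grip_width: 0.0484
```

Request:
move_arm --jaw '[255,255,255,255,255,255]' --dp '[[0,0,0],[0,0,0],[0,0,0],[0,0,0],[0,0,0],[0,0,0]]' --rotation '[[0,0,0],[0,0,0],[0,0,0],[0,0,0],[0,0,0],[0,0,0]]'

```text
clock: 5.35
position: [0.5112, 0.1987, 0.0226]
tool_rot: [3.141, -0.0, 1.688]
force: [-1.5, 0.7, 6.6]
grip_width: 0.0167
```

```bash
python3 s.py
```

```text
5.35 [0.5112 0.1987 0.0226] rpy deg [179.9539  -0.0063  96.715 ] F [-1.494   0.6868  6.575 ] M [-0.1853  0.1373 -0.018 ] w 0.0167
```

Request:
move_arm --jaw '[255,255,255,255,255,255,255,255]' --dp '[[0,0,-0.01],[0,0,-0.02],[0,0,-0.04],[0,0,-0.06],[0,0,-0.06],[0,0,-0.06],[0,0,-0.05],[0,0,0]]' --rotation '[[0,0,0],[0,0,0],[0,0,0],[0,0,0],[0,0,0],[0,0,0],[0,0,0],[0,0,0]]'

```text
clock: 6.35
position: [0.5117, 0.1992, 0.2659]
tool_rot: [3.136, -0.001, 1.688]
force: [0.5, -0.3, -1.2]
grip_width: 0.0167
```

Request:
move_arm --jaw '[255,255,255,255,255,255,255]' --dp '[[-0.04,-0.0044,0],[-0.0585,-0.0044,0],[-0.0585,-0.0044,0],[-0.0585,-0.0044,0],[-0.0585,-0.0044,0],[-0.0585,-0.0044,0],[-0.0585,-0.0044,0]]' --rotation '[[0,0,0],[0,0,0],[0,0,0],[0,0,0],[0,0,0],[0,0,0],[0,0,0]]'

```text
clock: 7.22
position: [0.5224, -0.1163, 0.262]
tool_rot: [-3.141, -0.0, 1.688]
force: [0.9, -0.9, -0.9]
grip_width: 0.0171
```

Request:
move_arm --jaw '[255,255,255,255,255,255,255,255]' --dp '[[-0.0585,-0.0044,0],[-0.0585,-0.0044,0],[-0.0585,-0.0044,0],[-0.0585,-0.0044,0],[-0.0585,-0.0044,0],[-0.0585,-0.0044,0],[-0.025,-0.0044,0],[0,0,0]]' --rotation '[[0,0,0],[0,0,0],[0,0,0],[0,0,0],[0,0,0],[0,0,0.0372],[0,-0.042,0],[0,-0.042,0]]'

```text
clock: 8.22
position: [0.5301, -0.4182, 0.2615]
tool_rot: [-3.141, 0.267, 1.569]
force: [1.0, 0.4, -1.6]
grip_width: 0.0166
```

```bash
python3 - <<'E'
from s import *
need(.537,-.41,.16,90,15); print(s['qpos'])
for n in("top","side"): cv2.imwrite(f"pics/{n}1.png",grab_frame(n))
a=cv2.imread("pics/top1.png"); b=cv2.imread("pics/side1.png")
print(proj("top",[s["position"]]),proj("side",[s["position"]]))
u,v=proj("top",[s["position"]])[0].astype(int); p,q=proj("side",[s["position"]])[0].astype(int)
print(u,v,p,q)
f=lambda im,x,y:cv2.resize(im[max(0,y-60):y+60,max(0,x-90):x+40],None,fx=3,fy=3,interpolation=cv2.INTER_CUBIC)
A,B=f(a,u,v),f(b,p,q); h=min(len(A),len(B)); cv2.imwrite("pics/c3.png",np.hstack([A[:h],B[:h]]))
E
```

```text
8.22 [ 0.5301 -0.4182  0.2615] rpy deg [-179.974    15.3058   89.8724] F [ 0.9596  0.4455 -1.6166] M [ 0.2983 -0.0282  0.0209] w 0.0166
shift mm [34.6954  6.8781 95.7116] units [0.0434 0.0086 0.1196] turn deg [-0.0593  0.3058 -0.1232] units [-0.0003  0.0017 -0.0007]
[ 0.6361  0.5139 -0.2553  1.5686  0.4403  1.0066  0.1912]
[[439.0342 196.78  ]] [[332.7935 268.3879]]
439 196 332 268
```

View pics/c3.png

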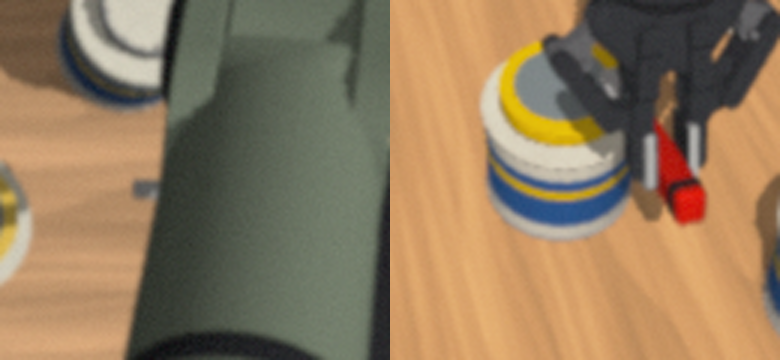

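In the left crop (top camera) the tip shows at about px (393,198). In the right crop (side camera) the red handle is gripped between the fingers, with its rear end near the bottom right.

```bash
cat >> s.py <<'E'
def op(pts,dz=.0064,dx=.001):  # opener axes (x tip, y, z up; origin handle centre) -> world
    p=np.array(pts,float); return s["position"]+R.apply(np.c_[p[:,0]+dx,-p[:,1],-p[:,2]-dz])
TIP=[95.6e-3,0,7.1e-3]
E
python3 - <<'E'
from s import *
P=op([TIP,[-.043,0,0],[-.043,.009,.011],[-.043,-.009,.011],[-.043,.009,-.011],[-.043,-.009,-.011]]); print(P[0])
print(proj("top",P[:1])); print("side rear c, corners",proj("side",P[1:]))
im=cv2.imread("pics/side1.png"); m,cs=blobs(im,(8,150,60),(28,255,255))
for c in cs:
    x,y,w,h=cv2.boundingRect(c)
    if 280<x<400 and 200<y<320: print((x,y,w,h),cv2.boxPoints(cv2.minAreaRect(c)))
im=cv2.imread("pics/top1.png")[180:215,380:405]; g=cv2.cvtColor(im,cv2.COLOR_BGR2HSV)[...,1]; print(g[10:28,8:18])
cv2.imwrite("pics/c4.png",cv2.resize(cv2.imread("pics/side1.png")[230:300,300:380],None,fx=8,fy=8,interpolation=cv2.INTER_CUBIC))
E
```

```text
8.32 [ 0.532  -0.4131  0.2616] rpy deg [-179.9581   15.2018   90.2892] F [ 0.3404 -0.3027 -0.37  ] M [ 0.3961 -0.041   0.0522] w 0.0167
[ 0.5315 -0.3164  0.2493]
[[391.046  197.5951]]
side rear c, corners [[342.2777 277.7334]
 [336.9337 273.3601]
 [347.7073 271.006 ]
 [336.909  284.3764]
 [347.4977 282.0045]]
(330, 248, 18, 35) [[320.7569 252.9771]
 [332.8028 246.4908]
 [349.9496 278.3348]
 [337.9037 284.8211]]
(393, 234, 8, 8) [[392.0769 234.6154]
 [395.0769 232.6154]
 [400.1538 240.2308]
 [397.1538 242.2308]]
(391, 219, 10, 12) [[389.4  220.2 ]
 [392.44 217.92]
 [400.48 228.64]
 [397.44 230.92]]
(374, 203, 12, 15) [[372.9706 203.6176]
 [380.3235 199.2059]
 [389.4118 214.3529]
 [382.0588 218.7647]]
[[109 109 113 111 112 112 108 107 109 110]
 [110 105 112 111 108 109 108 106 110 109]
 [108 109 108 109 108 108 106 108 109 109]
 [111 110 110 108 111 112 107 106 109 109]
 [108 109 108 109 109 109 109 107 104 106]
 [107 111 109 111 107 102  97  97  92  94]
 [110 112 109 112 103  91  71  61  60  65]
 [109 110 110 110 105  83  40  26  18  21]
 [111 109 110 111 104  77  33  11   3   3]
 [109 111 110 108 101  78  30   8   5   8]
 [109 109 110 109 103  77  41  21  16  20]
 [109 109 113 109 106  90  67  57  55  46]
 [111 110 111 111 106 101  95  88  92  82]
 [112 111 111 112 109 107 106 106 105 104]
 [112 112 111 113 110 110 112 112 110 109]
 [110 109 110 109 110 113 110 108 111 111]
 [112 109 110 110 109 111 113 110 109 111]
 [110 108 108 106 109 108 108 108 112 111]]
```

View pics/c4.png

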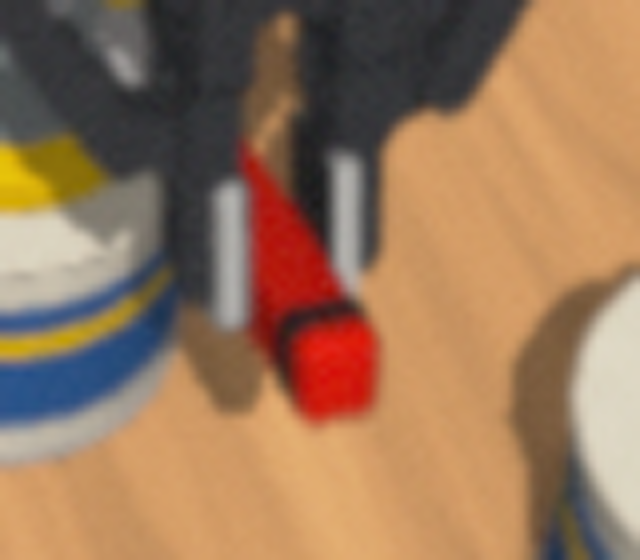

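```bash
python3 - <<'E'
from s import *
need(.5375,-.3874,.120,90,15)
E
```

```text
8.32 [ 0.532  -0.4131  0.2616] rpy deg [-179.9581   15.2018   90.2892] F [ 0.3404 -0.3027 -0.37  ] M [ 0.3961 -0.041   0.0522] w 0.0167
shift mm [ 61.9578   5.7074 129.9166] units [0.0774 0.0071 0.1624] turn deg [0.0335 0.2019 0.2792] units [0.0002 0.0011 0.0016]
```

Request:
move_arm --jaw '[255,255,255,255,255,255,255,255]' --dp '[[0,0.007,0.02],[0,0,0.03],[0.015,0,0.03],[0.015,0,0.03],[0.015,0,0.03],[0.015,0,0.022],[0.017,0,0],[0,0,0]]' --rotation '[[0,0.001,0.0016],[0,0,0],[0,0,0],[0,0,0],[0,0,0],[0,0,0],[0,0,0],[0,0,0]]'

```text
clock: 9.32
position: [0.5376, -0.3894, 0.1208]
tool_rot: [3.14, 0.26, 1.567]
force: [0.3, -0.9, -0.7]
grip_width: 0.0165
```

Request:
move_arm --jaw '[255,255,255]' --dp '[[0,0,0],[0,0,0],[0,0,0]]' --rotation '[[0,0,0],[0,0,0],[0,0,0]]'

```text
clock: 9.7
position: [0.5373, -0.3905, 0.1214]
tool_rot: [3.14, 0.261, 1.566]
force: [0.4, -0.2, -0.8]
grip_width: 0.0165
```

```bash
python3 - <<'E'
from s import *
P=op([TIP,[-.043,0,0],[-.043,.009,.011],[-.043,-.009,.011],[-.043,.009,-.011],[-.043,-.009,-.011]]); print(P[0])
print(proj("top",P[:1])); print("side rear c, corners",proj("side",P[1:]))
a=grab_frame("top");b=grab_frame("side")
cv2.imwrite("pics/top2.png",a);cv2.imwrite("pics/side2.png",b)
u,v=proj("side",P[1:2])[0].astype(int); x,y=proj("top",P[:1])[0].astype(int)
A=cv2.resize(a[y-30:y+30,x-40:x+20],(480,480),interpolation=cv2.INTER_CUBIC)
B=cv2.resize(b[v-30:v+10,u-30:u+10],(320,320),interpolation=cv2.INTER_CUBIC); B=cv2.copyMakeBorder(B,0,160,0,0,cv2.BORDER_CONSTANT)
print("origins top",x-40,y-30,"side",u-30,v-30)
cv2.imwrite("pics/c5.png",np.hstack([A,B]))
E
```

```text
9.7 [ 0.5373 -0.3905  0.1214] rpy deg [179.9001  14.9539  89.6981] F [ 0.3851 -0.1654 -0.7931] M [0.4038 0.0044 0.0458] w 0.0165
[ 0.5378 -0.2937  0.1095]
[[369.4092 207.5567]]
side rear c, corners [[332.4333 313.1253]
 [327.8381 309.7828]
 [336.995  307.7087]
 [327.9184 318.4796]
 [336.9386 316.4008]]
origins top 329 177 side 302 283
```

View pics/c5.png

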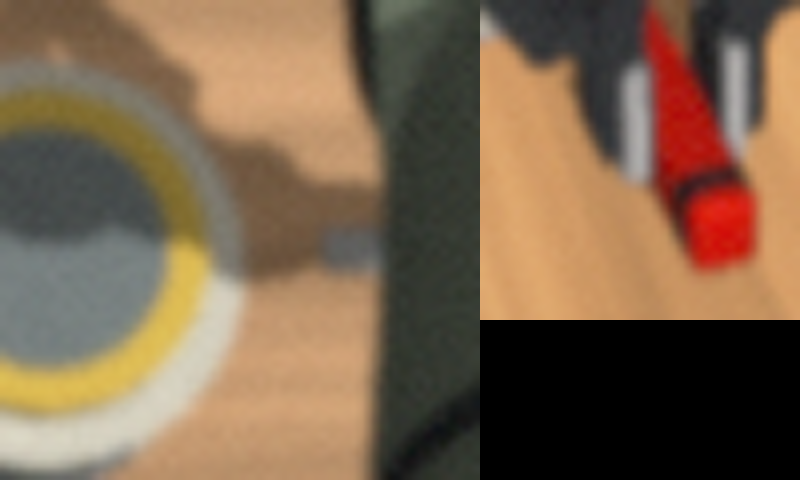

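Tip is at px (369,207), within 1 px of the prediction, and about 24 mm clear of the shoulder edge. Next I touch the blade down on the shoulder ring to find the slot's floor height.

Request:
move_arm --jaw '[255,255,255,255,255,255,255]' --dp '[[0.0062,0,-0.0017],[0.0062,0,-0.0017],[0.0062,0,-0.0017],[0.0062,0,-0.0017],[0.0062,0,-0.0017],[0.0062,0,-0.0017],[0,0,0]]' --rotation '[[0,0,0],[0,0,0],[0,0,0],[0,0,0],[0,0,0],[0,0,0],[0,0,0]]'

```text
clock: 10.68
position: [0.5376, -0.3589, 0.1213]
tool_rot: [3.14, 0.261, 1.567]
force: [1.8, 0.6, -1.0]
grip_width: 0.0161
```

Request:
move_arm --jaw '[255,255,255,255,255,255]' --dp '[[0.0003,0,0.0012],[0.0003,0,0.0012],[0.0003,0,0.0012],[0.0003,0,0.0012],[0.0003,0,0.0012],[0,0,0]]' --rotation '[[0,0,0],[0,0,0],[0,0,0],[0,0,0],[0,0,0],[0,0,0]]'

```text
clock: 11.42
position: [0.5374, -0.3594, 0.1162]
tool_rot: [3.14, 0.261, 1.566]
force: [0.6, -0.2, -0.4]
grip_width: 0.0168
```

```bash
python3 -c "
from s import *
print('tip',op([TIP]))"
```

```text
11.43 [ 0.5374 -0.3594  0.1162] rpy deg [179.9296  14.9375  89.7244] F [ 0.6248 -0.2019 -0.3771] M [ 0.3248 -0.0088 -0.0111] w 0.0168
tip [[ 0.5378 -0.2626  0.1043]]
```

Continue down in 0.5 mm rows.

Request:
move_arm --jaw '[255,255,255,255,255,255]' --dp '[[0.00016,0,0.0006],[0.00016,0,0.0006],[0.00016,0,0.0006],[0.00016,0,0.0006],[0,0,0],[0,0,0]]' --rotation '[[0,0,0],[0,0,0],[0,0,0],[0,0,0],[0,0,0],[0,0,0]]'

```text
clock: 12.18
position: [0.5374, -0.3594, 0.1143]
tool_rot: [3.14, 0.261, 1.566]
force: [-0.5, 0.4, -1.1]
grip_width: 0.0164
```

Request:
move_arm --jaw '[255,255,255,255]' --dp '[[0.00016,0,0.0006],[0.00016,0,0.0006],[0,0,0],[0,0,0]]' --rotation '[[0,0,0],[0,0,0],[0,0,0],[0,0,0]]'

```text
clock: 12.68
position: [0.5374, -0.3594, 0.1133]
tool_rot: [3.14, 0.261, 1.566]
force: [0.6, 0.1, -0.0]
grip_width: 0.0166
```

Request:
move_arm --jaw '[255,255,255,255]' --dp '[[0.00016,0,0.0006],[0.00016,0,0.0006],[0,0,0],[0,0,0]]' --rotation '[[0,0,0],[0,0,0],[0,0,0],[0,0,0]]'

```text
clock: 13.18
position: [0.5375, -0.3594, 0.1123]
tool_rot: [3.14, 0.261, 1.566]
force: [0.1, 0.3, -1.2]
grip_width: 0.0166
```

Request:
move_arm --jaw '[255,255,255,255]' --dp '[[0.00016,0,0.0006],[0.00016,0,0.0006],[0,0,0],[0,0,0]]' --rotation '[[0,0,0],[0,0,0],[0,0,0],[0,0,0]]'

```text
clock: 13.68
position: [0.5375, -0.3595, 0.1114]
tool_rot: [3.14, 0.261, 1.566]
force: [-0.9, -1.0, 0.8]
grip_width: 0.0163
```

Request:
move_arm --jaw '[255,255,255,255]' --dp '[[0.00016,0,0.0006],[0,0,0],[0,0,0],[0,0,0]]' --rotation '[[0,0,0],[0,0,0],[0,0,0],[0,0,0]]'

```text
clock: 14.18
position: [0.5375, -0.3595, 0.1109]
tool_rot: [3.14, 0.261, 1.566]
force: [0.1, -2.6, 3.1]
grip_width: 0.017
```

```bash
python3 -c "
from s import *
print('tip',op([TIP]))"
```

```text
14.18 [ 0.5375 -0.3595  0.1109] rpy deg [179.9125  14.9507  89.7151] F [ 0.0526 -2.6328  3.1101] M [-0.0415  0.0233  0.0179] w 0.017
tip [[ 0.5379 -0.2627  0.0991]]
```

Contact is at TCP z≈0.111, as predicted. Raise 1.6 mm and slide in level.

Request:
move_arm --jaw '[255,255,255,255]' --dp '[[-0.0003,0,-0.001],[-0.0003,0,-0.001],[0,0,0],[0,0,0]]' --rotation '[[0,0,0],[0,0,0],[0,0,0],[0,0,0]]'

```text
clock: 14.68
position: [0.5374, -0.3593, 0.1123]
tool_rot: [3.14, 0.26, 1.566]
force: [0.6, 1.1, -0.6]
grip_width: 0.0171
```

Request:
move_arm --jaw '[255,255,255,255,255,255,255]' --dp '[[0.0022,0,-0.0006],[0.0022,0,-0.0006],[0.0022,0,-0.0006],[0.0022,0,-0.0006],[0.0022,0,-0.0006],[0,0,0],[0,0,0]]' --rotation '[[0,0,0],[0,0,0],[0,0,0],[0,0,0],[0,0,0],[0,0,0],[0,0,0]]'

```text
clock: 15.55
position: [0.5375, -0.3504, 0.1125]
tool_rot: [3.14, 0.261, 1.566]
force: [0.6, -0.1, -0.1]
grip_width: 0.0164
```

```bash
python3 -c "
from s import *
print('tip',op([TIP]))"
```

```text
15.55 [ 0.5375 -0.3504  0.1125] rpy deg [179.9265  14.9412  89.7233] F [ 0.57   -0.0562 -0.1207] M [0.3474 0.0025 0.0168] w 0.0164
tip [[ 0.5379 -0.2536  0.1007]]
```

Request:
move_arm --jaw '[255,255,255,255,255]' --dp '[[0.0014,0,-0.0004],[0.0014,0,-0.0004],[0.0014,0,-0.0004],[0,0,0],[0,0,0]]' --rotation '[[0,0,0],[0,0,0],[0,0,0],[0,0,0],[0,0,0]]'

```text
clock: 16.18
position: [0.5375, -0.3468, 0.1126]
tool_rot: [3.14, 0.261, 1.566]
force: [0.3, -0.3, -1.4]
grip_width: 0.0168
```

Request:
move_arm --jaw '[255,255,255]' --dp '[[0.0014,0,-0.0003],[0,0,0],[0,0,0]]' --rotation '[[0,0,0],[0,0,0],[0,0,0]]'

```text
clock: 16.55
position: [0.5374, -0.3463, 0.1128]
tool_rot: [3.14, 0.262, 1.565]
force: [-0.2, -4.9, 0.0]
grip_width: 0.0163
```

```bash
python3 -c "
from s import *
print('tip',op([TIP]))"
```

```text
16.55 [ 0.5374 -0.3463  0.1128] rpy deg [179.9113  14.9834  89.6961] F [-0.2112 -4.9027  0.0151] M [-0.8799 -0.1091  0.0295] w 0.0163
tip [[ 0.5379 -0.2495  0.1008]]
```

Neck is felt at about 4.9 N (the tin holds). Back off ~1 mm, set the blade down on the shoulder, and start leaning slowly about the fulcrum.

Request:
move_arm --jaw '[255,255,255,255,255]' --dp '[[-0.0012,0,0.0003],[0.0002,0,0.0007],[0.0002,0,0.0007],[0,0,0],[0,0,0]]' --rotation '[[0,0,0],[0,0,0],[0,0,0],[0,0,0],[0,0,0]]' --squeeze 100

```text
clock: 17.18
position: [0.5376, -0.3467, 0.1115]
tool_rot: [3.14, 0.261, 1.566]
force: [0.9, -1.1, 2.6]
grip_width: 0.0153
```

Request:
move_arm --jaw '[255,255,255,255,255,255]' --dp '[[6e-05,0,0.00067],[6e-05,0,0.00067],[6e-05,0,0.00067],[6e-05,0,0.00067],[6e-05,0,0.00067],[6e-05,0,0.00067]]' --rotation '[[0,0.0022,0],[0,0.0022,0],[0,0.0022,0],[0,0.0022,0],[0,0.0022,0],[0,0.0022,0]]'

```text
clock: 17.92
position: [0.5375, -0.3472, 0.1081]
tool_rot: [3.14, 0.219, 1.566]
force: [-0.3, -2.5, 2.7]
grip_width: 0.0157
```

```bash
python3 -c "
from s import *
print('tip',op([TIP]))"
```

```text
17.93 [ 0.5375 -0.3472  0.1081] rpy deg [179.923   12.5325  89.7242] F [-0.3378 -2.4934  2.7012] M [ 0.0912 -0.0493  0.0259] w 0.0157
tip [[ 0.538  -0.2499  0.1003]]
```

Request:
move_arm --jaw '[255,255,255,255,255,255]' --dp '[[0,0,0.00065],[0,0,0.00065],[0,0,0.00065],[0,0,0.00065],[0,0,0.00065],[0,0,0.00065]]' --rotation '[[0,0.0022,0],[0,0.0022,0],[0,0.0022,0],[0,0.0022,0],[0,0.0022,0],[0,0.0022,0]]'

```text
clock: 18.68
position: [0.5375, -0.3476, 0.105]
tool_rot: [3.14, 0.177, 1.566]
force: [-0.1, 1.3, 1.9]
grip_width: 0.0155
```

Request:
move_arm --jaw '[255,255,255,255,255,255]' --dp '[[4e-05,0,0.00067],[4e-05,0,0.00067],[4e-05,0,0.00067],[4e-05,0,0.00067],[4e-05,0,0.00067],[4e-05,0,0.00067]]' --rotation '[[0,0.0022,0],[0,0.0022,0],[0,0.0022,0],[0,0.0022,0],[0,0.0022,0],[0,0.0022,0]]'

```text
clock: 19.42
position: [0.5375, -0.3481, 0.1019]
tool_rot: [3.14, 0.136, 1.566]
force: [0.3, 1.0, 1.4]
grip_width: 0.0153
```

```bash
python3 -c "
from s import *
print('tip',op([TIP]))"
```

```text
19.43 [ 0.5375 -0.3481  0.1019] rpy deg [179.9279   7.7846  89.7321] F [0.2548 1.0266 1.3841] M [ 0.3809  0.0522 -0.028 ] w 0.0153
tip [[ 0.5379 -0.2506  0.1022]]
```

Request:
move_arm --jaw '[255,255,255,255,255,255]' --dp '[[6e-05,0,0.00067],[6e-05,0,0.00067],[6e-05,0,0.00067],[6e-05,0,0.00067],[6e-05,0,0.00067],[6e-05,0,0.00067]]' --rotation '[[0,0.0022,0],[0,0.0022,0],[0,0.0022,0],[0,0.0022,0],[0,0.0022,0],[0,0.0022,0]]'

```text
clock: 20.18
position: [0.5375, -0.3481, 0.0987]
tool_rot: [3.14, 0.094, 1.566]
force: [-0.1, 1.4, 0.8]
grip_width: 0.0152
```

```bash
python3 -c "
from s import *
print('tip',op([TIP]))"
```

```text
20.18 [ 0.5375 -0.3481  0.0987] rpy deg [179.9284   5.4046  89.7411] F [-0.0861  1.3917  0.768 ] M [ 0.4017 -0.0045  0.0449] w 0.0152
tip [[ 0.5379 -0.2507  0.103 ]]
```

Request:
move_arm --jaw '[255,255,255,255,255]' --dp '[[6e-05,0,0.0007],[6e-05,0,0.0007],[6e-05,0,0.0007],[6e-05,0,0.0007],[6e-05,0,0.0007]]' --rotation '[[0,0.0022,0],[0,0.0022,0],[0,0.0022,0],[0,0.0022,0],[0,0.0022,0]]'

```text
clock: 20.8
position: [0.5375, -0.348, 0.0959]
tool_rot: [3.14, 0.06, 1.566]
force: [-0.2, 3.4, 1.4]
grip_width: 0.0155
```

```bash
python3 -c "
from s import *
print('tip',op([TIP]))"
```

```text
20.8 [ 0.5375 -0.348   0.0959] rpy deg [179.9271   3.4192  89.7475] F [-0.1745  3.4333  1.4067] M [0.7446 0.1316 0.0521] w 0.0155
tip [[ 0.5379 -0.2508  0.1036]]
```

Request:
move_arm --jaw '[255,255,255,255,255]' --dp '[[0.00014,0,0.00067],[0.00014,0,0.00067],[0.00014,0,0.00067],[0.00014,0,0.00067],[0.00014,0,0.00067]]' --rotation '[[0,0.0022,0],[0,0.0022,0],[0,0.0022,0],[0,0.0022,0],[0,0.0022,0]]'

```text
clock: 21.42
position: [0.5375, -0.3479, 0.0932]
tool_rot: [3.14, 0.025, 1.566]
force: [-0.7, 1.6, 2.4]
grip_width: 0.0157
```

```bash
python3 -c "
from s import *
print('tip',op([TIP]))"
```

```text
21.43 [ 0.5375 -0.3479  0.0932] rpy deg [179.9241   1.4577  89.7414] F [-0.6936  1.5683  2.384 ] M [0.4131 0.0891 0.0412] w 0.0157
tip [[ 0.5379 -0.251   0.1042]]
```

Request:
move_arm --jaw '[255,255,255,255,255,255]' --dp '[[0.0001,0,0.00067],[0.0001,0,0.00067],[0.0001,0,0.00067],[0.0001,0,0.00067],[0.0001,0,0.00067],[0.0001,0,0.00067]]' --rotation '[[0,0.0022,0],[0,0.0022,0],[0,0.0022,0],[0,0.0022,0],[0,0.0022,0],[0,0.0022,0]]'

```text
clock: 22.18
position: [0.5375, -0.3475, 0.09]
tool_rot: [3.14, -0.016, 1.566]
force: [0.3, -0.4, 1.2]
grip_width: 0.0156
```

```bash
python3 -c "
from s import *
print('tip',op([TIP]))"
```

```text
22.18 [ 0.5375 -0.3475  0.09  ] rpy deg [179.9225  -0.9136  89.738 ] F [ 0.2676 -0.4199  1.205 ] M [-0.2936  0.0862 -0.0109] w 0.0156
tip [[ 0.5379 -0.2511  0.105 ]]
```

```bash
cat >> s.py <<'E'
def lipload():
    th=np.arcsin(-R.apply([1,0,0])[2]); P=s["position"]-R.apply([0,0,.245])
    F=s["force"]+[0,0,.9]; M=s["moment"][0]+.024-.39/np.sin(np.radians(15))*np.sin(th)
    yN=-.2716-P[1]; yL=-.2530-P[1]; m=M-.245*np.cos(th)*F[1]
    L=(yN*F[2]-m)/(yL-yN); print("lip N",round(L,1),"handle eq",round(L*.0186/.073,1),"tip",op([TIP])[0])
E
python3 -c "
from s import *
lipload()"
```

```text
22.18 [ 0.5375 -0.3475  0.09  ] rpy deg [179.9225  -0.9136  89.738 ] F [ 0.2676 -0.4199  1.205 ] M [-0.2936  0.0862 -0.0109] w 0.0156
lip N 16.7 handle eq 4.3 tip [ 0.5379 -0.2511  0.105 ]
```

Request:
move_arm --jaw '[255,255,255,255]' --dp '[[0.0001,0,0.00067],[0.0001,0,0.00067],[0.0001,0,0.00067],[0.0001,0,0.00067]]' --rotation '[[0,0.0022,0],[0,0.0022,0],[0,0.0022,0],[0,0.0022,0]]'

```text
clock: 22.68
position: [0.5375, -0.3472, 0.0879]
tool_rot: [3.14, -0.043, 1.566]
force: [0.0, -2.0, 1.5]
grip_width: 0.0159
```

```bash
python3 -c "
from s import *
lipload()"
```

```text
22.68 [ 0.5375 -0.3472  0.0879] rpy deg [179.9196  -2.4906  89.7356] F [ 0.0158 -2.0497  1.5239] M [-0.7532  0.0264 -0.0431] w 0.0159
lip N 19.9 handle eq 5.1 tip [ 0.5379 -0.2513  0.1055]
```

Request:
move_arm --jaw '[255,255,255,255,255,255]' --dp '[[0,0,0],[0,0,0],[0,0,0],[0,0,0],[0,0,0],[0,0,0]]' --rotation '[[0,0,0],[0,0,0],[0,0,0],[0,0,0],[0,0,0],[0,0,0]]'

```text
clock: 23.42
position: [0.5375, -0.3472, 0.0879]
tool_rot: [3.14, -0.043, 1.566]
force: [-0.5, -6.0, 1.2]
grip_width: 0.0155
```

```bash
python3 -c "
from s import *
lipload()"
```

```text
23.43 [ 0.5375 -0.3472  0.0879] rpy deg [179.9241  -2.459   89.7421] F [-0.4861 -5.9507  1.2232] M [-1.2973  0.0304 -0.0552] w 0.0155
lip N -3.5 handle eq -0.9 tip [ 0.5379 -0.2513  0.1055]
```

Request:
move_arm --jaw '[255,255,255,255]' --dp '[[-0.0004,0,0],[-0.0004,0,0],[0,0,0],[0,0,0]]' --rotation '[[0,0,0],[0,0,0],[0,0,0],[0,0,0]]'

```text
clock: 23.92
position: [0.5375, -0.3473, 0.0878]
tool_rot: [3.14, -0.044, 1.567]
force: [0.5, -2.3, 0.1]
grip_width: 0.0153
```

```bash
python3 -c "
from s import *
lipload()"
```

```text
23.93 [ 0.5375 -0.3473  0.0878] rpy deg [179.9339  -2.501   89.7608] F [ 0.5165 -2.2938  0.0632] M [-0.4465  0.1211  0.0317] w 0.0153
lip N -6.5 handle eq -1.7 tip [ 0.5379 -0.2514  0.1055]
```

Request:
move_arm --jaw '[255,255,255,255]' --dp '[[0,0,0.00067],[0,0,0.00067],[0,0,0.00067],[0,0,0.00067]]' --rotation '[[0,0.0022,0],[0,0.0022,0],[0,0.0022,0],[0,0.0022,0]]'

```text
clock: 24.42
position: [0.5375, -0.3471, 0.0855]
tool_rot: [3.14, -0.072, 1.567]
force: [-0.7, 2.6, 0.8]
grip_width: 0.0156
```

```bash
python3 -c "
from s import *
lipload()"
```

```text
24.43 [ 0.5375 -0.3471  0.0855] rpy deg [179.9317  -4.1282  89.7589] F [-0.7008  2.6351  0.7942] M [ 0.2235  0.0975 -0.0136] w 0.0156
lip N 24.0 handle eq 6.1 tip [ 0.5379 -0.2517  0.106 ]
```

Request:
move_arm --jaw '[255,255,255,255,255,255,255]' --dp '[[0,0,0],[0,0,0],[4e-05,0,0.0005],[4e-05,0,0.0005],[4e-05,0,0.0005],[4e-05,0,0.0005],[0,0,0]]' --rotation '[[0,0,0],[0,0,0],[0,0.0017,0],[0,0.0017,0],[0,0.0017,0],[0,0.0017,0],[0,0,0]]'

```text
clock: 25.3
position: [0.5375, -0.3473, 0.084]
tool_rot: [3.14, -0.093, 1.566]
force: [0.3, 3.3, 0.5]
grip_width: 0.0154
```

```bash
python3 -c "
from s import *
lipload()"
```

```text
25.3 [ 0.5375 -0.3473  0.084 ] rpy deg [179.9267  -5.3035  89.738 ] F [0.316  3.2803 0.5381] M [ 0.457  -0.023  -0.0177] w 0.0154
lip N 17.3 handle eq 4.4 tip [ 0.5379 -0.2524  0.1063]
```

Request:
move_arm --jaw '[255,255,255,255,255,255,255]' --dp '[[4e-05,0,0.0005],[4e-05,0,0.0005],[4e-05,0,0.0005],[4e-05,0,0.0005],[4e-05,0,0.0005],[4e-05,0,0.0005],[0,0,0]]' --rotation '[[0,0.0017,0],[0,0.0017,0],[0,0.0017,0],[0,0.0017,0],[0,0.0017,0],[0,0.0017,0],[0,0,0]]'

```text
clock: 26.18
position: [0.5375, -0.3469, 0.0817]
tool_rot: [3.14, -0.124, 1.566]
force: [-0.0, 1.6, -0.7]
grip_width: 0.0155
```

```bash
python3 -c "
from s import *
lipload()"
```

```text
26.18 [ 0.5375 -0.3469  0.0817] rpy deg [179.9229  -7.1322  89.7421] F [-0.0264  1.6248 -0.7263] M [ 0.0749 -0.0453 -0.0019] w 0.0155
lip N 6.8 handle eq 1.7 tip [ 0.5379 -0.2527  0.1071]
```

Request:
move_arm --jaw '[255,255,255,255,255,255,255,255]' --dp '[[7e-05,0,0.00054],[7e-05,0,0.00054],[7e-05,0,0.00054],[7e-05,0,0.00054],[7e-05,0,0.00054],[7e-05,0,0.00054],[7e-05,0,0.00054],[0,0,0]]' --rotation '[[0,0.0017,0],[0,0.0017,0],[0,0.0017,0],[0,0.0017,0],[0,0.0017,0],[0,0.0017,0],[0,0.0017,0],[0,0,0]]'

```text
clock: 27.18
position: [0.5375, -0.3461, 0.0787]
tool_rot: [3.14, -0.162, 1.566]
force: [-0.1, -1.7, -1.7]
grip_width: 0.0154
```

```bash
python3 - <<'E'
from s import *
lipload()
a=grab_frame("top");b=grab_frame("side")
cv2.imwrite("pics/top3.png",a);cv2.imwrite("pics/side3.png",b)
A=cv2.resize(a[165:255,290:390],(480,432),interpolation=cv2.INTER_CUBIC)
B=cv2.resize(b[215:305,255:320],(312,432),interpolation=cv2.INTER_CUBIC)
cv2.imwrite("pics/c6.png",np.hstack([A,B]))
E
```

```text
27.18 [ 0.5375 -0.3461  0.0787] rpy deg [179.9203  -9.2716  89.7449] F [-0.1108 -1.6975 -1.6591] M [-0.5827  0.0387 -0.0176] w 0.0154
lip N -9.7 handle eq -2.5 tip [ 0.5379 -0.253   0.1076]
```

View pics/c6.png

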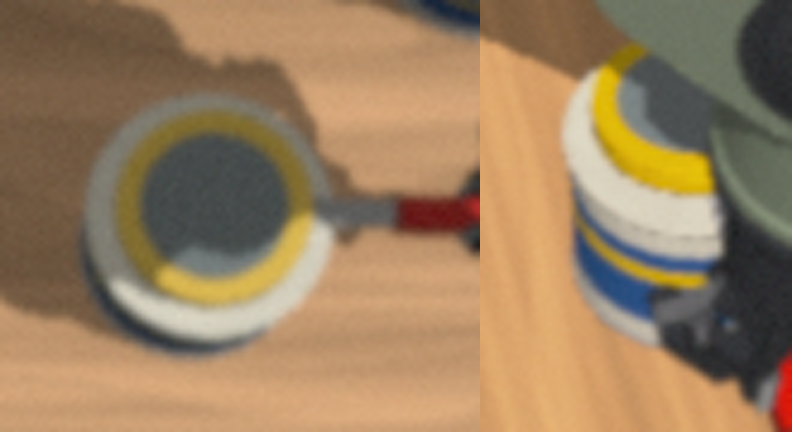

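Crop: the blade runs under the lid's lip at the tin's right (-y) side, and the tin looks upright and unmoved. Checking whether the blade is still on the fulcrum.

```bash
python3 - <<'E'
from s import *
# underside of tip part: gap to fulcrum (-.2716,.0978)
d=np.array([np.cos(np.radians(15)),0,np.sin(np.radians(15))]);n=np.array([-d[2],0,d[0]])
tb=np.array(TIP)-.0015*n; tt=np.array(TIP)+.0015*n
W=op([tb,tb-.028*d,tt,tt-.005*d]); print("tip bottom,bend,top,top-5mm",W[:,1:])
y0,y1=W[1,1],W[0,1]; print("underside z at fulcrum",np.interp(-.2716,[y0,y1],[W[1,2],W[0,2]]),"(.0978)")
# lid ellipse now vs start, top view, yellow
for f in("top0","top3"):
    m,cs=blobs(cv2.imread(f"pics/{f}.png"),(36,90,60),(52,255,255)); c=max(cs,key=cv2.contourArea); print(f,cv2.fitEllipse(c))
# opener handle in top3: red midline
m,cs=blobs(cv2.imread("pics/top3.png"),(8,120,50),(28,255,255),5)
print([cv2.boundingRect(c) for c in cs if 360<cv2.boundingRect(c)[0]<420 and 190<cv2.boundingRect(c)[1]<240])
print("front of handle proj",proj("top",op([[.043,0,.011],[.043,0,-.011],TIP])))
E
```

```text
27.27 [ 0.5375 -0.3461  0.0788] rpy deg [179.92    -9.2533  89.7526] F [ 0.0119 -1.4276 -1.8582] M [-0.7014 -0.0049  0.0219] w 0.0155
tip bottom,bend,top,top-5mm [[-0.2523  0.1063]
 [-0.2779  0.0948]
 [-0.2536  0.109 ]
 [-0.2581  0.107 ]]
underside z at fulcrum 0.09761171952103287 (.0978)
top0 ((169.4726104736328, 214.0467987060547), (84.35842895507812, 90.55281829833984), 93.99942779541016)
top3 ((169.82211303710938, 214.47071838378906), (84.24340057373047, 90.47040557861328), 93.31968688964844)
[(373, 205, 23, 9)]
front of handle proj [[373.754  208.0876]
 [370.7453 209.8002]
 [352.6427 207.7337]]
```

Request:
move_arm --jaw '[255,255,255,255,255,255,255,255,255]' --dp '[[4e-05,0,0.00052],[4e-05,0,0.00052],[4e-05,0,0.00052],[4e-05,0,0.00052],[4e-05,0,0.00052],[4e-05,0,0.00052],[4e-05,0,0.00052],[4e-05,0,0.00052],[0,0,0]]' --rotation '[[0,0.0017,0],[0,0.0017,0],[0,0.0017,0],[0,0.0017,0],[0,0.0017,0],[0,0.0017,0],[0,0.0017,0],[0,0.0017,0],[0,0,0]]'

```text
clock: 28.4
position: [0.5375, -0.345, 0.0755]
tool_rot: [3.14, -0.205, 1.566]
force: [-0.1, -1.5, 0.5]
grip_width: 0.0158
```

```bash
python3 -c "
from s import *
lipload()"
```

```text
28.4 [ 0.5375 -0.345   0.0755] rpy deg [179.9254 -11.7385  89.752 ] F [-0.1087 -1.4514  0.4833] M [-0.4044  0.0558  0.0335] w 0.0158
lip N -5.6 handle eq -1.4 tip [ 0.5379 -0.2532  0.1084]
```

Request:
move_arm --jaw '[255,255,255,255,255,255,255,255,255]' --dp '[[4e-05,0,0.00052],[4e-05,0,0.00052],[4e-05,0,0.00052],[4e-05,0,0.00052],[4e-05,0,0.00052],[4e-05,0,0.00052],[4e-05,0,0.00052],[4e-05,0,0.00052],[0,0,0]]' --rotation '[[0,0.0017,0],[0,0.0017,0],[0,0.0017,0],[0,0.0017,0],[0,0.0017,0],[0,0.0017,0],[0,0.0017,0],[0,0.0017,0],[0,0,0]]'

```text
clock: 29.52
position: [0.5375, -0.3442, 0.0723]
tool_rot: [3.14, -0.247, 1.567]
force: [0.2, -0.5, 0.1]
grip_width: 0.0157
```

```bash
python3 - <<'E'
from s import *
lipload()
a=grab_frame("top");b=grab_frame("side");cv2.imwrite("pics/top4.png",a);cv2.imwrite("pics/side4.png",b)
for n in("top0","top3","top4"):
    im=cv2.imread(f"pics/{n}.png"); m,cs=blobs(im,(36,110,60),(52,255,255))
    for c in cs:
        if cv2.contourArea(c)>500 and cv2.boundingRect(c)[0]>300: print(n,cv2.fitEllipse(c),cv2.boundingRect(c))
E
```

```text
29.52 [ 0.5375 -0.3442  0.0723] rpy deg [179.9284 -14.1782  89.7545] F [ 0.1993 -0.5327  0.0517] M [-0.3167 -0.0537 -0.0268] w 0.0157
lip N -4.1 handle eq -1.1 tip [ 0.5379 -0.2538  0.109 ]
top0 ((333.658203125, 207.97946166992188), (38.990936279296875, 40.195350646972656), 104.2119140625) (314, 189, 41, 40)
top3 ((334.1040954589844, 207.88243103027344), (39.06923294067383, 39.603187561035156), 92.6832504272461) (314, 188, 41, 40)
top4 ((334.1753234863281, 207.70872497558594), (39.08180618286133, 39.376686096191406), 71.62327575683594) (314, 188, 41, 40)
```

Request:
move_arm --jaw '[255,255,255,255,255,255,255,255,255]' --dp '[[6e-05,0,0.00052],[6e-05,0,0.00052],[6e-05,0,0.00052],[6e-05,0,0.00052],[6e-05,0,0.00052],[6e-05,0,0.00052],[6e-05,0,0.00052],[6e-05,0,0.00052],[0,0,0]]' --rotation '[[0,0.0017,0],[0,0.0017,0],[0,0.0017,0],[0,0.0017,0],[0,0.0017,0],[0,0.0017,0],[0,0.0017,0],[0,0.0017,0],[0,0,0]]'

```text
clock: 30.75
position: [0.5375, -0.3429, 0.0692]
tool_rot: [3.14, -0.29, 1.567]
force: [0.3, -0.4, -0.1]
grip_width: 0.0156
```

```bash
python3 -c "
from s import *
lipload()"
```

```text
30.75 [ 0.5375 -0.3429  0.0692] rpy deg [179.9292 -16.6288  89.7563] F [ 0.2979 -0.3508 -0.1215] M [-0.3835  0.0079 -0.0303] w 0.0156
lip N -2.4 handle eq -0.6 tip [ 0.5379 -0.2542  0.1098]
```

Request:
move_arm --jaw '[255,255,255,255,255,255,255]' --dp '[[6e-05,0,0.00052],[6e-05,0,0.00052],[6e-05,0,0.00052],[6e-05,0,0.00052],[6e-05,0,0.00052],[6e-05,0,0.00052],[0,0,0]]' --rotation '[[0,0.0017,0],[0,0.0017,0],[0,0.0017,0],[0,0.0017,0],[0,0.0017,0],[0,0.0017,0],[0,0,0]]'

```text
clock: 31.62
position: [0.5375, -0.3419, 0.0669]
tool_rot: [3.14, -0.322, 1.567]
force: [-0.2, 0.1, -0.2]
grip_width: 0.0152
```

```bash
python3 - <<'E'
from s import *
lipload()
a=grab_frame("top");b=grab_frame("side");cv2.imwrite("pics/top5.png",a);cv2.imwrite("pics/side5.png",b)
f=lambda n,s:cv2.resize(cv2.imread(f"pics/{n}.png")[s],(390,432),interpolation=cv2.INTER_CUBIC)
cv2.imwrite("pics/c7.png",np.hstack([f("side0",np.s_[210:305,250:336]),f("side5",np.s_[210:305,250:336])]))
E
```

```text
31.62 [ 0.5375 -0.3419  0.0669] rpy deg [179.9246 -18.464   89.7624] F [-0.1756  0.0716 -0.2128] M [-0.3878 -0.0694  0.0137] w 0.0152
lip N 0.3 handle eq 0.1 tip [ 0.5379 -0.2545  0.1103]
```

View pics/c7.png

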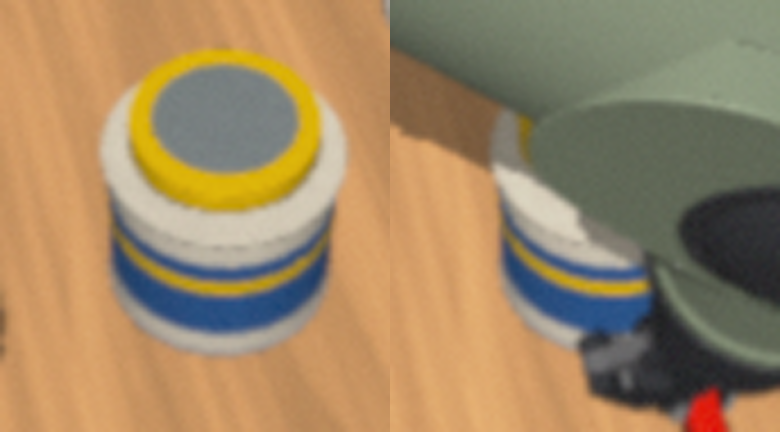

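The wrist hides the lid, so the crop shows only that the tin stands unmoved. I'll go a little further for margin and hold over 2 s.

Request:
move_arm --jaw '[255,255,255,255,255,255,255,255,255,255]' --dp '[[6e-05,0,0.00052],[6e-05,0,0.00052],[6e-05,0,0.00052],[6e-05,0,0.00052],[6e-05,0,0.00052],[6e-05,0,0.00052],[6e-05,0,0.00052],[6e-05,0,0.00052],[0,0,0],[0,0,0]]' --rotation '[[0,0.0017,0],[0,0.0017,0],[0,0.0017,0],[0,0.0017,0],[0,0.0017,0],[0,0.0017,0],[0,0.0017,0],[0,0.0017,0],[0,0,0],[0,0,0]]'

```text
clock: 32.98
position: [0.5376, -0.3404, 0.0639]
tool_rot: [3.14, -0.365, 1.567]
force: [-0.9, -0.1, -0.6]
grip_width: 0.0156
```

```bash
python3 -c "
from s import *
lipload()"
```

```text
32.98 [ 0.5376 -0.3404  0.0639] rpy deg [179.9197 -20.8963  89.7716] F [-0.8665 -0.0991 -0.5652] M [-0.4959 -0.0149 -0.0022] w 0.0156
lip N -1.9 handle eq -0.5 tip [ 0.5379 -0.2549  0.111 ]
```

Request:
move_arm --jaw '[255,255,255,255,255,255,255,255,255,255]' --dp '[[0,0,0],[0,0,0],[0,0,0],[0,0,0],[0,0,0],[0,0,0],[0,0,0],[0,0,0],[0,0,0],[0,0,0]]' --rotation '[[0,0,0],[0,0,0],[0,0,0],[0,0,0],[0,0,0],[0,0,0],[0,0,0],[0,0,0],[0,0,0],[0,0,0]]'

```text
clock: 34.22
position: [0.5376, -0.3404, 0.0639]
tool_rot: [3.14, -0.365, 1.567]
force: [-0.2, -1.3, -0.0]
grip_width: 0.0155
```

Request:
move_arm --jaw '[255,255,255,255,255,255,255,255,255,255]' --dp '[[0,0,0],[0,0,0],[0,0,0],[0,0,0],[0,0,0],[0,0,0],[0,0,0],[0,0,0],[0,0,0],[0,0,0]]' --rotation '[[0,0,0],[0,0,0],[0,0,0],[0,0,0],[0,0,0],[0,0,0],[0,0,0],[0,0,0],[0,0,0],[0,0,0]]'

```text
clock: 35.48
position: [0.5376, -0.3403, 0.0639]
tool_rot: [3.14, -0.365, 1.567]
force: [-0.1, -0.3, 0.0]
grip_width: 0.0155
```

```bash
python3 - <<'E'
from s import *
lipload()
cv2.imwrite("pics/top6.png",grab_frame("top"))
for n in("top0","top3","top4","top5","top6"):
    im=cv2.imread(f"pics/{n}.png"); m,cs=blobs(im,(36,110,60),(52,255,255))
    for c in cs:
        if cv2.contourArea(c)>500 and cv2.boundingRect(c)[0]>300: e=cv2.fitEllipse(c);print(n,np.round(e[0],2),np.round(e[1],2),round(e[2],1))
E
```

```text
35.48 [ 0.5376 -0.3403  0.0639] rpy deg [179.9229 -20.902   89.7726] F [-0.1298 -0.2842  0.0042] M [-0.4915 -0.0282  0.0005] w 0.0155
lip N 0.3 handle eq 0.1 tip [ 0.5379 -0.2549  0.111 ]
top0 [333.66 207.98] [38.99 40.2 ] 104.2
top3 [334.1  207.88] [39.07 39.6 ] 92.7
top4 [334.18 207.71] [39.08 39.38] 71.6
top5 [334.25 207.62] [38.97 39.49] 88.6
top6 [334.47 207.59] [39.39 39.56] 83.6
```

Held up for 2.5 s with near-zero load, consistent with the lid having let go. Lower the tip away from the lip and draw it out.

Request:
move_arm --jaw '[255,255,255,255,255,255,255,255,255,255]' --dp '[[-0.0002,0,-0.002],[-0.0002,0,-0.002],[-0.0002,0,-0.002],[-0.0002,0,-0.002],[-0.0002,0,-0.002],[-0.0002,0,-0.002],[-0.0002,0,-0.002],[-0.0002,0,-0.002],[-0.0002,0,-0.002],[-0.0002,0,-0.002]]' --rotation '[[0,-0.0067,0],[0,-0.0067,0],[0,-0.0067,0],[0,-0.0067,0],[0,-0.0067,0],[0,-0.0067,0],[0,-0.0067,0],[0,-0.0067,0],[0,-0.0067,0],[0,-0.0067,0]]'

```text
clock: 36.78
position: [0.5376, -0.3462, 0.0791]
tool_rot: [3.14, -0.153, 1.567]
force: [0.3, 0.2, 0.8]
grip_width: 0.0157
```

```bash
python3 -c "
from s import *
lipload()"
```

```text
36.77 [ 0.5376 -0.3462  0.0791] rpy deg [179.9191  -8.761   89.7594] F [0.3345 0.1583 0.7783] M [ 0.0676 -0.0434 -0.0036] w 0.0157
lip N -5.1 handle eq -1.3 tip [ 0.538  -0.2527  0.1071]
```

Request:
move_arm --jaw '[255,255,255,255,255,255,255,255,255,255]' --dp '[[-0.0002,0,-0.002],[-0.0002,0,-0.002],[-0.0002,0,-0.002],[-0.0002,0,-0.002],[-0.0002,0,-0.002],[-0.0002,0,-0.002],[-0.0002,0,-0.002],[-0.0002,0,-0.002],[-0.0002,0,-0.002],[0,0,0]]' --rotation '[[0,-0.0067,0],[0,-0.0067,0],[0,-0.0067,0],[0,-0.0067,0],[0,-0.0067,0],[0,-0.0067,0],[0,-0.0067,0],[0,-0.0067,0],[0,-0.0067,0],[0,0,0]]'

```text
clock: 38.02
position: [0.5377, -0.3484, 0.0934]
tool_rot: [3.14, 0.036, 1.567]
force: [0.4, 1.0, 3.2]
grip_width: 0.0156
```

```bash
python3 -c "
from s import *
lipload(); x=R.inv().apply([0,-.05,.006])/.8; print('out',x)"
```

```text
38.02 [ 0.5377 -0.3484  0.0934] rpy deg [179.9198   2.0623  89.7789] F [0.3881 0.9546 3.1982] M [ 0.5318 -0.069  -0.0217] w 0.0156
lip N 0.6 handle eq 0.1 tip [ 0.538  -0.2514  0.1034]
out [-0.0627  0.0002 -0.0052]
```

Request:
move_arm --jaw '[255,255,255,255,255,255,255,255,255,255]' --dp '[[0,0,-0.001],[-0.005,0,0],[-0.008,0,0],[-0.01,0,0],[-0.012,0,0],[-0.015,0,0],[-0.015,0,0],[0,0,-0.02],[0,0,-0.04],[0,0,-0.05]]' --rotation '[[0,0,0],[0,0,0],[0,0,0],[0,0,0],[0,0,0],[0,0,0],[0,0,0],[0,0.0114,0],[0,0,0],[0,0,0]]'

```text
clock: 39.28
position: [0.5366, -0.4005, 0.1841]
tool_rot: [3.141, -0.002, 1.566]
force: [-0.6, -0.7, -1.1]
grip_width: 0.0153
```

Request:
move_arm --jaw '[255,255,255,255]' --dp '[[0,0,-0.05],[0,0,-0.04],[0,0,0],[0,0,0]]' --rotation '[[0,0,0],[0,0,0],[0,0,-0.0375],[0,0,0]]'

```text
clock: 39.78
position: [0.5369, -0.4006, 0.2559]
tool_rot: [3.14, -0.0, 1.683]
force: [-0.3, -0.6, -0.8]
grip_width: 0.015
```

```bash
python3 - <<'E'
from s import *
need(.511,.195,.25,96.8)
for n in("top","side"): cv2.imwrite(f"pics/{n}7.png",grab_frame(n))
a=cv2.imread("pics/top7.png");b=cv2.imread("pics/side7.png")
print([ (np.round(cv2.fitEllipse(c)[0],2),np.round(cv2.fitEllipse(c)[1],2)) for c in blobs(a,(36,110,60),(52,255,255),500)[1] if cv2.boundingRect(c)[0]>300])
g=lambda im,s:cv2.resize(im[s],(390,432),interpolation=cv2.INTER_CUBIC)
cv2.imwrite("pics/c8.png",np.hstack([g(a,np.s_[160:254,290:375]),g(b,np.s_[210:305,250:336])]))
E
```

```text
39.77 [ 0.5369 -0.4006  0.2559] rpy deg [179.9096  -0.0284  96.4496] F [-0.2635 -0.569  -0.8321] M [-0.0085 -0.0135 -0.055 ] w 0.015
shift mm [594.7554  41.1824   6.2322] units [0.7434 0.0515 0.0078] turn deg [ 0.0905 -0.0281 -0.3505] units [ 0.0005 -0.0002 -0.0019]
[(array([334.07, 207.59]), array([39.27, 40.28]))]
```

View pics/c8.png

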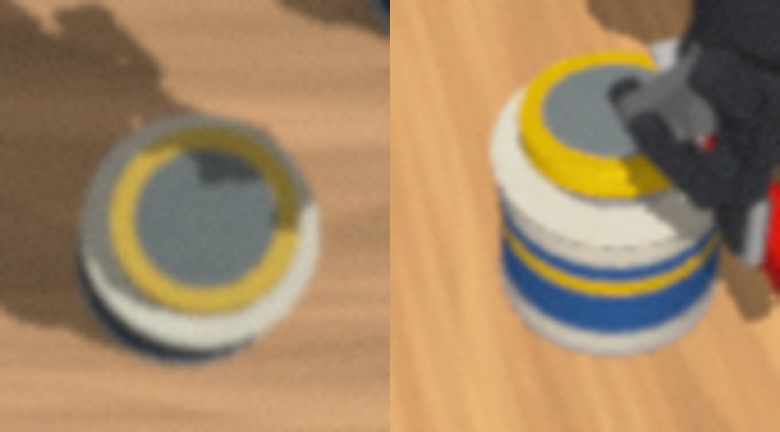

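The near side of the lid now sits visibly higher in the side view: its lower rim is at crop y≈197, against 210 before. The tin hasn't moved. Carry the opener back.

Request:
move_arm --jaw '[255,255,255,255,255,255,255]' --dp '[[0.04,0.0043,0],[0.062,0.0043,0],[0.062,0.0043,0],[0.062,0.0043,0],[0.062,0.0043,0],[0.062,0.0043,0],[0.062,0.0043,0]]' --rotation '[[0,0,0],[0,0,0],[0,0,0],[0,0,0],[0,0,0],[0,0,0],[0,0,0]]'

```text
clock: 40.75
position: [0.5234, -0.0684, 0.2558]
tool_rot: [3.141, -0.001, 1.682]
force: [0.8, 0.2, -1.3]
grip_width: 0.0155
```

Request:
move_arm --jaw '[255,255,255,255,255,255,255,255,255]' --dp '[[0.062,0.0043,0],[0.062,0.0043,0],[0.062,0.0043,0],[0.062,0.0043,0],[0.062,0.0043,0],[0.022,0,0.04],[0,0,0.05],[0,0,0.05],[0,0,0]]' --rotation '[[0,0,0],[0,0,0],[0,0,0],[0,0,0],[0,0,0],[0,0,0],[0,0,0],[0,0,0],[0,0,0]]'

```text
clock: 41.88
position: [0.5095, 0.1954, 0.142]
tool_rot: [-3.138, 0.001, 1.683]
force: [0.3, -0.4, -0.6]
grip_width: 0.0154
```

```bash
python3 - <<'E'
from s import *
need(.510,.195,.0235,96.8)
for n in("top","side"): cv2.imwrite(f"pics/{n}8.png",grab_frame(n))
a=cv2.imread("pics/side8.png")
for n in("side0","side8"):
    m,cs=blobs(cv2.imread(f"pics/{n}.png"),(36,120,120),(50,255,255),500)
    for c in cs: print(n,cv2.boundingRect(c),cv2.fitEllipse(c))
P=op([[-.043,0,0],[-.043,.009,.011],[-.043,-.009,-.011],[-.043,.009,-.011],[-.043,-.009,.011]])
print(proj("side",P)); m,cs=blobs(a,(8,150,60),(28,255,255),40)
print([cv2.boundingRect(c) for c in cs])
E
```

```text
41.88 [0.5095 0.1954 0.142 ] rpy deg [-179.8029    0.0339   96.4207] F [ 0.3471 -0.4133 -0.6418] M [-0.0349  0.0023  0.0054] w 0.0154
shift mm [ -0.4228   0.8523 118.466 ] units [-0.0005  0.0011  0.1481] turn deg [-0.1972  0.0333 -0.3794] units [-0.0011  0.0002 -0.0021]
side0 (278, 219, 43, 38) ((299.11578369140625, 237.46627807617188), (36.7232780456543, 42.83116912841797), 92.08885192871094)
side8 (278, 220, 44, 34) ((299.37884521484375, 236.18203735351562), (33.302120208740234, 43.27883529663086), 89.4207992553711)
[[257.0504 142.4127]
 [253.9346 139.8217]
 [260.1143 144.9612]
 [254.287  146.1958]
 [259.8389 138.5967]]
[(405, 231, 18, 20), (401, 206, 23, 17), (374, 203, 12, 15), (375, 176, 14, 10), (281, 156, 24, 23), (252, 126, 9, 19), (299, 80, 16, 6)]
```

Lid silhouette in the side view fell from 38 to 34 px high, with its near rim 3 px higher, so the lid is still tilted up. Lower onto the board.

Request:
move_arm --jaw '[255,255,255,255,255,255,255,255,255,255]' --dp '[[0,0.001,0.03],[0,0,0.04],[0,0,0.03],[0,0,0.02],[0,0,0.014],[0,0,0.006],[0,0,0.003],[0,0,0.002],[0,0,0.0015],[0,0,0]]' --rotation '[[0,0,0],[0,0,0],[0,0,0],[0,0,0],[0,0,0],[0,0,0],[0,0,0],[0,0,0],[0,0,0],[0,0,0]]'

```text
clock: 43.22
position: [0.5119, 0.1962, 0.027]
tool_rot: [3.14, -0.001, 1.684]
force: [-0.3, 0.1, -1.5]
grip_width: 0.0157
```

```bash
python3 s.py
```

```text
43.23 [0.5119 0.1962 0.027 ] rpy deg [179.9172  -0.0288  96.4907] F [-0.3259  0.089  -1.526 ] M [ 0.0098 -0.0121 -0.0246] w 0.0157
```

Request:
move_arm --jaw '[255,255,255,255,255,255]' --dp '[[0,0,0.001],[0,0,0.001],[0,0,0.001],[0,0,0.0007],[0,0,0],[0,0,0]]' --rotation '[[0,0,0],[0,0,0],[0,0,0],[0,0,0],[0,0,0],[0,0,0]]'

```text
clock: 43.98
position: [0.5119, 0.1962, 0.024]
tool_rot: [3.14, -0.0, 1.684]
force: [-0.1, -0.4, -0.7]
grip_width: 0.0152
```

```bash
python3 s.py
```

```text
43.98 [0.5119 0.1962 0.024 ] rpy deg [179.9219  -0.0272  96.4938] F [-0.0501 -0.4293 -0.7186] M [ 0.0123  0.0334 -0.0415] w 0.0152
```

Request:
move_arm --jaw '[255,255,255,255]' --dp '[[0,0,0.0007],[0,0,0.0006],[0,0,0],[0,0,0]]' --rotation '[[0,0,0],[0,0,0],[0,0,0],[0,0,0]]'

```text
clock: 44.48
position: [0.5119, 0.1962, 0.0229]
tool_rot: [3.14, -0.0, 1.684]
force: [-0.1, 0.7, -0.7]
grip_width: 0.0156
```

Request:
move_arm --jaw '[200,180,150,120,110,110]' --dp '[[0,0,0],[0,0,0],[0,0,0],[0,0,0],[0,0,0],[0,0,0]]' --rotation '[[0,0,0],[0,0,0],[0,0,0],[0,0,0],[0,0,0],[0,0,0]]'

```text
clock: 45.22
position: [0.5119, 0.1962, 0.0229]
tool_rot: [3.14, -0.0, 1.684]
force: [0.4, 1.0, 0.2]
grip_width: 0.0488
```

Request:
move_arm --jaw '[110,110,110,110,110,110,110,110]' --dp '[[0,0,-0.005],[0,0,-0.01],[0,0,-0.03],[0,0,-0.05],[0,0,-0.06],[0,0,-0.06],[0,0,-0.05],[0,0,0]]' --rotation '[[0,0,0],[0,0,0],[0,0,0],[0,0,0],[0,0,0],[0,0,0],[0,0,0],[0,0,0]]'

```text
clock: 46.22
position: [0.5126, 0.1966, 0.2382]
tool_rot: [3.135, -0.001, 1.684]
force: [-0.7, 0.1, 0.4]
grip_width: 0.0484
```

Request:
move_arm --jaw '[110,110,110,110,110,110]' --dp '[[-0.06,0,-0.02],[-0.06,0,0],[-0.06,0,0],[-0.04,0,0],[0,0,0],[0,0,0]]' --rotation '[[0,0,0],[0,0,0],[0,0,0],[0,0,0],[0,0,0],[0,0,0]]'

```text
clock: 46.98
position: [0.5311, 0.0218, 0.2505]
tool_rot: [3.141, -0.001, 1.685]
force: [-0.3, -0.2, -0.2]
grip_width: 0.0486
```

```bash
python3 - <<'E'
from s import *
a=grab_frame("top");b=grab_frame("side");cv2.imwrite("pics/top9.png",a);cv2.imwrite("pics/side9.png",b)
g=lambda im,s:cv2.resize(im[s],(390,390),interpolation=cv2.INTER_CUBIC)
cv2.imwrite("pics/c9.png",np.hstack([g(b,np.s_[140:200,225:325]),g(b,np.s_[205:300,250:345])]))
for n in("side0","side9"):
    for c in blobs(cv2.imread(f"pics/{n}.png"),(36,120,120),(50,255,255),500)[1]: print(n,cv2.boundingRect(c))
    for c in blobs(cv2.imread(f"pics/{n}.png"),(10,150,90),(28,255,255),60)[1]:
        if cv2.boundingRect(c)[0]<275: print(n,"handle",cv2.minAreaRect(c))
E
```

```text
46.98 [0.5311 0.0218 0.2505] rpy deg [179.9546  -0.0525  96.5221] F [-0.3248 -0.2287 -0.1518] M [0.0469 0.0009 0.0096] w 0.0486
side0 (278, 219, 43, 38)
side0 handle ((254.86764526367188, 166.27938842773438), (20.236831665039062, 6.002450466156006), 59.03623962402344)
side9 (278, 220, 44, 34)
side9 handle ((255.7122802734375, 166.38209533691406), (20.202743530273438, 6.119100570678711), 60.945396423339844)
```

View pics/c9.png

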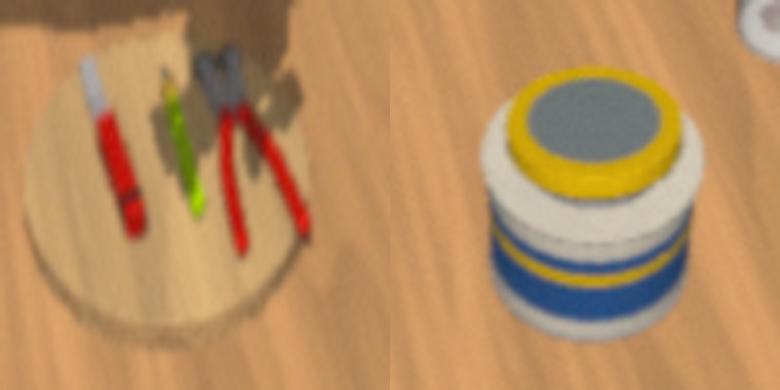

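The opener lies on the board with nippers and scorer undisturbed. The lid is tilted, with a gap at its near side, on a tin that hasn't moved. Handing in.

```bash
python3 -c "
from workcell import workorder; print(workorder.job_done())"
```

```text
the job is handed in; nothing more can be done
None
```

The lid's seal looks broken. I picked up the red opener and hooked its tip under the lip of the yellow-lidded tin on its -y side. I leaned on it slowly about the shoulder's edge and held it up for 2.5 s. Then I drew it out, laid it back on the board and handed the job in at about 47 s; no verdict was reported.

**Last checks:**
- **Lid and tin:** In the side view the lid's outline fell from 38 to 34 px high, with its near rim about 3 px higher. It was the same after the carry back to the board, so the lid stayed up on that side and still sits on the tin. The tin shows no visible shift.
- **Opener:** It lies flat within a pixel of its starting place on the board. The gripper is open and clear.
- **Nippers, scorer and jar:** The nippers and scorer look undisturbed. I did not measure the jar again.

**Not certain:**
- **Lip force:** It could only be estimated from the wrist readings, to within roughly ±8 N or worse. The highest estimate was 24 N against the 35 N limit; some readings came out negative, so it is no proof of the true peak.
- **Handle angle:** The handle ended about 21° below level, more than the 10 to 15° described. I went further for margin, because the wrist hid the lid from the side camera at that point.

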